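# Gap a nest block with a spacer saddle

## Task

Without picking it up, slide the loose grey nest block flush against the steel fence at the back of the set-up plate and along it until it sits snug and square against the blue spacer saddle on the bolted block. Then lift the saddle straight up off its two pins without cocking it and stand it gently on its legs near the middle of the black mat, leaving the block where the saddle set it, flush with the fence and with its even gap. Leave the tape roll, the tin and the screwdriver alone.

Things in the scene. Friction and masses are not known exactly. Their poses are not given: they have to be found in the camera images.
- setup_plate: Fixed aluminium plate 150 (x) x 260 (y) x 10 mm on four 14 mm rubber feet (top face 24 mm above the bench); origin under its centre at bench height. Steel fence on its far (+x) edge, 14 mm high above the plate, working face at x = +58 mm. On its +y end is bolted a grey nest block 90 (x) x 60 (y) x 30 mm centred at x = 13, y = 75 mm (top 54 mm above the bench), with two pins on top.
- nest_block: Loose grey nest block, sized as the bolted one: 90 (x) x 60 (y) x 30 mm high, about 0.42 kg, pocket 70 x 42 x 12 mm deep in its top; origin at the centre of its underside. It lies flat on the plate (origin 24 mm above the bench), askew, off the fence and away from the saddle. When set, its axes are parallel to the plate's.
- block_place (a point): Where the nest block's origin must finally be: block flush on the fence and 12 mm (the tongue's thickness) from the bolted block; on the plate at x = +13, y = +3 mm of the plate's frame.
- spacer_saddle: Blue saddle, 0.3 kg, astride the bolted block. Origin between its two legs at foot level; axes parallel to the plate's when seated. Legs 80 mm long (x), 28 high: tongue at -y 12 mm thick, outer face at y = -42.4 mm; lip at +y 6 mm thick, outer face at y = 38.4 mm. Top plate 94 x 81 mm at z = 28 to 36 mm. Black grip rib over the origin: 42 (x) x 14 (y) mm, z = 36 to 72 mm. Stands on its legs.
- seat (a point): Where the saddle's origin lies while seated: 26 mm above the bench (feet 2 mm above the plate), on the bolted block's centre. Two 8 mm pins at x = +/-38 mm from here stand 18 mm high on that block, through 9.5 mm holes in the saddle's top plate, 10 mm proud of it. Lifted 18 mm the saddle is off the pins; lifted 28 mm its feet clear the block's top, 46 mm the pins' tips.
- mat: Fixed black rubber mat, 170 x 170 x 2 mm, on the bench; origin under its centre, at bench height.
- green_tape: Bystander: roll of green tape, 69 mm across, 24 mm high, lying flat; origin at the centre of its underside.
- tip_tin: Bystander: round pale tin, 67 mm across, 34 mm high; origin at the centre of its underside.
- screwdriver: Bystander: screwdriver with a yellow handle, 172 mm long, 25 mm high, lying along its x; origin at the middle of its underside.

How it is judged:
On the way, in this order (a step that is already met when the one before it is completed fails the run):
1. the nest block is flush on the fence and snug and square against the seated saddle (x of nest_block in the frame of block_place above -0.002 m and y of nest_block in the frame of block_place above -0.002 m and angle between the x axis of nest_block and the x axis of setup_plate, either way round below 0.025 rad and distance between spacer_saddle and seat below 0.004 m and angle between spacer_saddle's own z axis and vertical below 0.05 rad), for 0.2 s.
2. the saddle is lifted clear of its pins (z of spacer_saddle in the frame of seat above 0.03 m).
At the end, for the whole second after the job is handed in: The nest block lies flat, within 2 mm of flush on the fence and of the 12 mm gap to the bolted block, square to the plate within 0.025 rad; the saddle stands upright on its legs on the mat, its centre within 40 mm of the mat's centre; both at rest (x of nest_block in the frame of block_place between -0.002 and 0.002 m and y of nest_block in the frame of block_place between -0.002 and 0.002 m and angle between the x axis of nest_block and the x axis of setup_plate, either way round below 0.025 rad and angle between nest_block's own z axis and vertical below 0.03 rad and linear speed of each of nest_block, spacer_saddle below 0.02 m/s and horizontal distance between spacer_saddle and mat below 0.04 m and height (world z) of spacer_saddle below 0.006 m and angle between spacer_saddle's own z axis and vertical below 0.05 rad); the robot touches nothing.
It fails at once if the nest block is picked up off the plate (more than 6 mm) or tipped (z of nest_block in the frame of block_place above 0.006 m or angle between nest_block's own z axis and vertical above 0.1 rad).
It fails at once if the saddle is cocked by more than 0.1 rad while still on its pins (angle between spacer_saddle's own z axis and vertical above 0.1 rad and z of spacer_saddle in the frame of seat below 0.018 m and horizontal distance between spacer_saddle and seat below 0.02 m).
It fails at once if the saddle is dropped: it falls faster than 0.6 m/s within 30 mm of the bench (height (world z) of spacer_saddle below 0.03 m and linear speed of spacer_saddle above 0.6 m/s).
It fails at once if the tape roll, tin or screwdriver is moved by more than 20 mm (distance of any of green_tape, tip_tin, screwdriver from where it was at the start of the episode above 0.02 m).
It also fails if it takes over 58 s, if anything falls off the work surface, if the arm or the gripper's body presses on something with over 40 N, if the wrist force passes 120 N, or if a joint passes its speed limit or range.

## Robot

A 7-joint arm with a two-finger parallel gripper is mounted at the origin on a cart in front of the work surface, level with it; the furniture and walls round the work are solid. World frame = base frame: x ahead of the robot, y to its left, z up, the work surface at z = 0. Lengths are in m, angles in rad, forces in N, time in s.
With the tool pointing down it reaches from about 0.4 to 0.875 m from the base axis. Payload 19.3 kg.
Tool frame: the origin (TCP) lies at the very end of the fingers, on their centre line; the grasp point (between the pads) lies 19 mm behind it; z points along the fingers, y is the line along which they close (so a half turn about z gives the same grasp; the last joint's range is limited). The gripper opens to 85 mm and grips with 20 to 120 N. Pads are 22 mm wide; open, the fingers measure 114 mm over their backs; the gripper's body (76 mm by 85 mm) begins 54 mm behind the grasp point. The pads swing forward as they close: fully open they stand 13 mm farther back than shut.
Start: joints at [1.032, 0.521, -0.036, 1.599, 0.021, 1.021, -0.113], TCP at [0.282, -0.558, 0.231] pointing down, gripper open.
Joint ranges: [-2.91, 2.91], [-0.3, 2.13], [-1.5, 1.42], [0.17, 2.43], [-1.26, 4.41], [0.16, 1.93], [-2.52, 2.52]. Speed limits (rad/s): [1.89, 1.89, 2.39, 2.39, 3.01, 3.01, 3.01].

## Interface

Orientations are given as [roll, pitch, yaw] about the fixed x, y, z axes, in that order (R = Rz(yaw) Ry(pitch) Rx(roll)).
In Python, from workcell import monitor, viewer, bot gives the robot as it stands.
- The arm moves only by the tool move_arm, never from a script. Its arguments are lists of equal length, an entry for each row: "gripper": the opening, from 0 (shut) to 1 (fully open); "linear": the shift along the tool's x, y, z in cm, a list of three; "twist": the turn about the tool's z in degrees. A call has 1 to 8 rows; each row shifts and turns the commanded pose from where the row before left it, along the tool's axes as they then stand; what a row does not reach is not made up. A row lasts 1/10 s, in which the tool goes at most 50 mm and 8.59 degrees, less where a joint would pass 70% of its speed; a pose out of reach is approached as far as the arm can. A call with a gripper value outside its range is refused whole. The fingers move at their own pace and stop on an object; "squeeze" is the grip in N (left out, the last holds). Time passes only in rows, so rows that do not move let the fingers close. It gives the time, the measured TCP pose, the force, the opening and the grip force at its end, in the units of the state.
- monitor.observe(): the state, without advancing time (a new reading comes with each control period).
- viewer.grab_frame(name): name is "side" or "top" or "wrist"; returns a dict with "img" (384x512x3 uint8, red, green, blue), "K" (3x3 intrinsics, pixels), "eye" and "rotation" of the camera in the world. Camera axes: x right, y up, looking along -z (the intrinsics and any distortion apply to the point x, -y, -z); pixel columns grow to the right and rows downward; lengths in m; the calibration is good to about 2 mm. A picture is of the moment at which its call begins. There is no depth.
- bot.job_done(): hands the job in; it is judged then, once.
The state is a dict: "clock": time; "qpos": joint angles; "qd": joint speeds; "joint_efforts": joint torques, N m; "position": TCP position; "tool_rot": TCP orientation; "force": force on the tool from outside, world axes, zero at the start; "moment": the same for the moment, N m; "grip_width": finger opening in m; "finger_force": force on a finger pad.
Only numpy, scipy, OpenCV 4.12 (cv2) and the standard library are available. Lean on these libraries where they do the work, as an engineer would, in place of code of your own. Each camera call takes 0.05 s, during which the arm holds its last target. There are 200 camera calls.

## Working session

There is one attempt and no reset: what is moved stays moved. The work goes in short steps, Python scripts to look and compute and a tool call to move; the robot and the scene stay as the last step left them, time stands still between calls to the robot, and variables do not carry over. Pictures are saved under pics/ and viewed, at most 10 in all, crops included, and the job is handed in when it is done.

Besides the shell and the picture viewer there is one more tool, called as name([rows], argument=value, ...), one row to a line, values as JSON. move_arm: Moves the arm, as the interface text tells. Its arguments: {"type":"object","properties":{"gripper":{"type":"array"},"linear":{"type":"array"},"twist":{"type":"array"},"squeeze":{"type":"number"}},"required":["gripper","linear","twist"]}

```bash
ls; mkdir -p pics; python3 - <<'E'
from workcell import monitor, viewer, bot
import cv2
print(monitor.observe())
for n in ("side","top"):
    f=viewer.grab_frame(n); cv2.imwrite(f"pics/{n}0.png",f["img"][:,:,::-1]); print(n,{k:v for k,v in f.items() if k!="img"})
    import numpy as np; np.save(f"{n}0.npy",f,allow_pickle=True)
E
```

```text
pics
{'clock': 0.0, 'qpos': array([ 1.03180748,  0.52201848, -0.03633735,  1.5999862 ,  0.02119975,
        1.02112799, -0.11282374]), 'qd': array([-1.18869264e-03, -1.07284037e-04, -5.19976205e-05,  1.94432321e-03,
       -3.09911005e-04, -4.91899565e-04,  3.98600067e-04]), 'joint_efforts': array([ 2.33920626e-03, -9.27095532e+01,  1.98043540e+00, -3.69914460e+01,
        1.79577334e-02,  8.29800905e-03,  2.65276270e-05]), 'position': array([ 0.28219777, -0.55728472,  0.23073065]), 'tool_rot': array([-3.14044028e+00,  7.81259395e-05,  4.68763282e-01]), 'force': array([ 0.79053712, -0.00533645, -0.0777509 ]), 'moment': array([-0.04709763, -0.00173915, -0.01472923]), 'finger_force': 0.0, 'grip_width': 0.08539287304286111}
side {'K': array([[476.51927355,   0.        , 255.86622547],
       [  0.        , 476.51927355, 199.69224718],
       [  0.        ,   0.        ,   1.        ]]), 'eye': array([0.10459749, 0.87145107, 0.60674527]), 'rotation': array([ 1.05409744e+00, -1.07842426e-03, -2.65638002e+00])}
top {'K': array([[355.0306696 ,   0.        , 255.81107627],
       [  0.        , 355.0306696 , 190.06149694],
       [  0.        ,   0.        ,   1.        ]]), 'eye': array([ 0.3657515 , -0.01075578,  1.05451076]), 'rotation': array([ 0.17891422,  0.00412566, -1.58601272])}
```

View pics/side0.png

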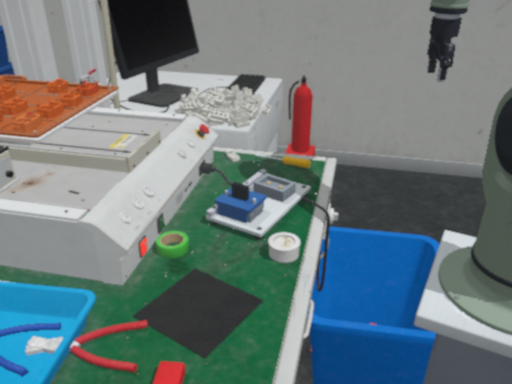

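View pics/top0.png

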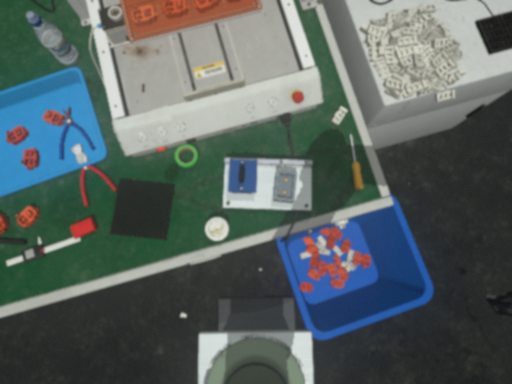

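The side view shows the plate near (265,200), with the saddle at (240,205), its rib at (240,190), the loose block at (275,187) and the mat at (200,310). In the top view the plate spans (223–312, 157–210). The saddle is at (242,175), the block at (285,183), the mat at (142,208), the tin at (217,229), the tape at (186,155) and the screwdriver at (357,165).

```bash
cat > h.py <<'E'
import numpy as np, cv2
from scipy.spatial.transform import Rotation as R
from workcell import monitor, viewer, bot
def grab(n,save=None):
    f=viewer.grab_frame(n)
    if save: cv2.imwrite(f"pics/{save}.png",f["img"][:,:,::-1])
    return f
def rays(f,px):
    px=np.atleast_2d(np.asarray(px,float)); K=f["K"]
    d=np.c_[(px[:,0]-K[0,2])/K[0,0],-(px[:,1]-K[1,2])/K[1,1],-np.ones(len(px))]
    r=f["rotation"]; r=R.from_euler("xyz",r).as_matrix() if np.shape(r)==(3,) else r
    return d@r.T
def onz(f,px,z):
    d=rays(f,px); e=f["eye"]; return e+d*((z-e[2])/d[:,2])[:,None]
def proj(f,P):
    r=f["rotation"]; r=R.from_euler("xyz",r).as_matrix() if np.shape(r)==(3,) else r
    p=(np.atleast_2d(P)-f["eye"])@r; K=f["K"]
    return np.c_[K[0,2]+K[0,0]*p[:,0]/-p[:,2],K[1,2]-K[1,1]*p[:,1]/-p[:,2]]
def tri(f1,p1,f2,p2):
    d1,d2=rays(f1,p1)[0],rays(f2,p2)[0]; A=np.c_[d1,-d2]
    s=np.linalg.lstsq(A,f2["eye"]-f1["eye"],rcond=None)[0]
    a=f1["eye"]+d1*s[0]; b=f2["eye"]+d2*s[1]; return (a+b)/2,np.linalg.norm(a-b)
def blob(mask,roi,n=0):
    m=np.zeros_like(mask); x0,y0,x1,y1=roi; m[y0:y1,x0:x1]=mask[y0:y1,x0:x1]
    c=sorted(cv2.findContours(m,cv2.RETR_EXTERNAL,cv2.CHAIN_APPROX_NONE)[0],key=cv2.contourArea)
    return c[-1-n]
def hsv(f): return cv2.cvtColor(f["img"],cv2.COLOR_RGB2HSV)
E
python3 - <<'E'
from h import *
np.set_printoptions(precision=4,suppress=True)
T=np.load("top0.npy",allow_pickle=True).item(); S=np.load("side0.npy",allow_pickle=True).item()
def box(f,mask,roi,z,name):
    c=blob(mask,roi); r=cv2.minAreaRect(c); p=onz(f,cv2.boxPoints(r),z)[:,:2]
    e=p[1]-p[0]; e2=p[2]-p[1]
    print(name,"px",np.round(r[0],1),"ctr",p.mean(0),"sides",np.linalg.norm(e),np.linalg.norm(e2),"ang",np.degrees(np.arctan2(e[1],e[0]))%90); return r
H=hsv(T); h,s,v=H[...,0],H[...,1],H[...,2]
print("plate px",H[190,230],"blue",H[180,240],"block",H[195,285],"mat",H[208,142],"green",H[230,180])
box(T,((v<60)).astype(np.uint8),(100,165,185,250),.002,"mat")
box(T,((h>100)&(h<125)&(s>120)).astype(np.uint8),(220,150,265,200),.060,"saddle")
box(T,((s<70)&(v>90)).astype(np.uint8),(215,145,325,220),.024,"plate")
box(T,((s<70)&(v>150)).astype(np.uint8),(195,210,235,245),.034,"tin")
box(T,((h>50)&(h<75)&(s>150)&(v>140)).astype(np.uint8),(170,140,205,172),.024,"tape")
box(T,((h>12)&(h<30)&(s>120)).astype(np.uint8),(345,130,370,195),.02,"screw")
cv2.imwrite("pics/crop1.png",cv2.resize(T["img"][140:225,210:330,::-1],None,fx=6,fy=6,interpolation=cv2.INTER_CUBIC))
E
```

```text
plate px [108 119 139] blue [105  58  62] block [ 93  19 122] mat [60 29 44] green [ 69 117  83]
mat px [142.1 208.7] ctr [0.5064 0.3313] sides 0.17263025106127677 0.1744733261476613 ang 85.08907741123589
saddle px [242.4 175.7] ctr [0.5886 0.0283] sides 0.08908300270301335 0.07288904491002256 ang 87.33021861419078
plate px [266.7 183.7] ctr [ 0.572  -0.0418] sides 0.159515818998729 0.27031000447063697 ang 88.32596956760953
tin px [216.5 228.5] ctr [0.4404 0.105 ] sides 0.06438444625859674 0.06567338252389436 ang 44.80954679980882Traceback (most recent call last):
  File "<stdin>", line 14, in <module>
  File "<stdin>", line 5, in box
  File "h.py", line 26, in blob
    return c[-1-n]
           ~^^^^^^
IndexError: list index out of range
```

```bash
cat >> h.py <<'E'
def totool(d,yaw=None):
    o=monitor.observe(); r=R.from_euler("xyz",o["tool_rot"]).as_matrix()
    return r.T@np.asarray(d,float)*100
E
python3 - <<'E'
from h import *
f=grab("wrist"); o=monitor.observe()
r=R.from_euler("xyz",o["tool_rot"]).as_matrix(); print(r.T@(f["eye"]-o["position"]),"view dir tool",r.T@R.from_euler("xyz",f["rotation"]).as_matrix(),f["K"][0,0])
print(totool(np.array([.5,-.06,.3])-o["position"]))
T=np.load("top0.npy",allow_pickle=True).item()
print(hsv(T)[155,176:198].tolist()); print(hsv(T)[165:185:3,357].tolist())
cv2.imwrite("pics/crop1.png",cv2.resize(T["img"][140:225,210:330,::-1],None,fx=6,fy=6,interpolation=cv2.INTER_CUBIC))
E
```

```text
[ 0.06844556 -0.00120014 -0.14217961] view dir tool [[-7.26016625e-05  9.62656140e-01  2.70727079e-01]
 [ 9.99999780e-01  2.48359385e-04 -6.14947869e-04]
 [-6.59220952e-04  2.70726975e-01 -9.62655946e-01]] 310.31529339607204
[ 41.89845179 -34.5434132   -6.88739022]
[[56, 117, 165], [50, 105, 151], [44, 84, 119], [40, 64, 91], [52, 61, 80], [65, 76, 81], [67, 85, 87], [68, 96, 88], [68, 95, 89], [69, 97, 89], [68, 99, 90], [69, 98, 91], [68, 92, 91], [69, 90, 88], [69, 83, 86], [68, 87, 85], [64, 77, 89], [56, 87, 112], [55, 104, 144], [56, 118, 164], [58, 123, 160], [59, 119, 131]]
[[20, 161, 146], [20, 158, 147], [20, 162, 146], [20, 159, 143], [20, 160, 142], [20, 157, 138], [20, 155, 133]]
```

View pics/crop1.png

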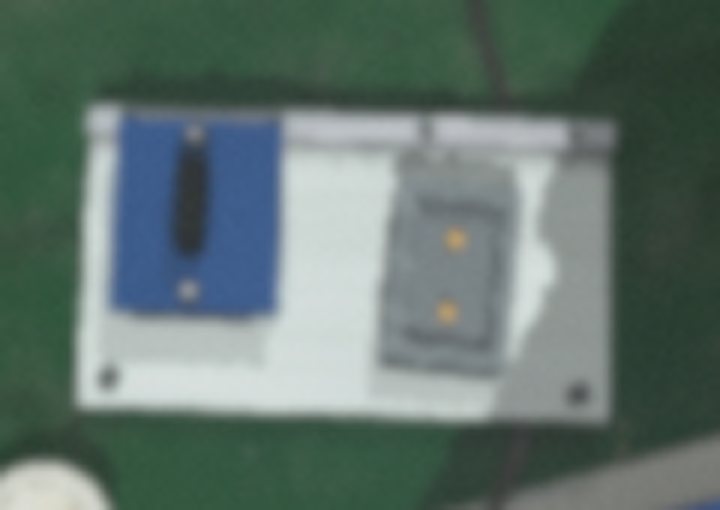

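The crop shows the saddle seated at the left end, with pins at (195,130) and (187,290). The loose block is rotated a few degrees near (455,265), with the fence along the top edge. Next I'll move over it for close wrist views.

move_arm([
  [4,-2.8,-0.2],
  [4,-2.8,-0.2],
  [4,-2.8,-0.2],
  [4,-2.8,-0.2],
  [4,-2.8,-0.2],
  [4,-2.8,-0.2],
  [4,-2.8,-0.2],
  [4,-2.8,-0.2],
], gripper=[0.3,0.3,0.3,0.3,0.3,0.3,0.3,0.3], twist=[0,0,0,0,0,0,0,0])

```text
clock: 0.95
position: [0.4672, -0.2113, 0.2475]
tool_rot: [3.141, -0.0, 0.469]
force: [1.8, -0.7, -0.0]
grip_width: 0.0254
finger_force: 0.0
```

move_arm([
  [4,-2.8,-0.2],
  [4,-2.8,-0.2],
  [4,-2.8,-0.2],
  [4,-2.8,-0.2],
  [0,0,0],
  [0,0,0],
  [0,0,0],
  [0,0,0],
], gripper=[0.3,0.3,0.3,0.3,0.3,0.3,0.3,0.3], twist=[0,0,0,0,7,7,7,7])

```text
clock: 1.75
position: [0.5587, -0.0409, 0.2551]
tool_rot: [3.142, 0.001, -0.025]
force: [-0.8, 0.7, 0.9]
grip_width: 0.0259
finger_force: 0.0
```

```bash
python3 - <<'E'
from h import *
o=monitor.observe(); print(o["clock"],o["position"],o["tool_rot"],o["qpos"])
f=grab("wrist","w1"); np.save("w1.npy",f,allow_pickle=True); print(f["eye"])
E
```

```text
1.75 [ 0.55865661 -0.04090457  0.25506513] [ 3.14158029e+00  5.03435476e-04 -2.48058934e-02] [ 0.05090869  0.39462396 -0.11240585  1.74261385  0.05098945  1.0076873
 -1.67578217]
[ 0.62662805 -0.04170939  0.39730393]
```

View pics/w1.png

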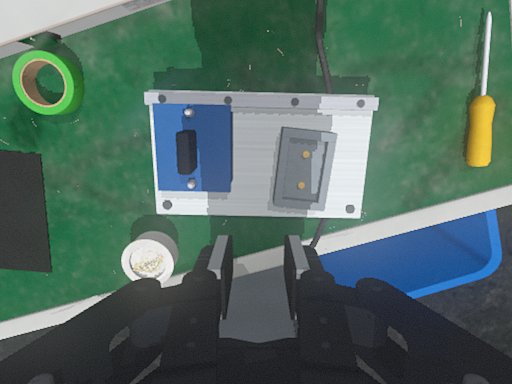

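The wrist view shows the plate at (150–375, 92–218) with the fence along its top. The saddle is at (155–232, 103–192), with its rib at (186,152) and pins at (189,113) and (191,184). The block spans (275–337, 127–208), askew. I'll measure these.

```bash
python3 - <<'E'
from h import *
np.set_printoptions(precision=4,suppress=True)
f=np.load("w1.npy",allow_pickle=True).item(); H=hsv(f); h,s,v=[H[...,i].astype(int) for i in range(3)]
for p in [(250,140),(250,200),(285,180),(320,150),(315,205),(360,150),(250,100),(220,150),(258,100),(186,150)]: print(p,H[p[1],p[0]],end=" ")
print()
def box(mask,roi,z,name):
    m=cv2.morphologyEx(mask.astype(np.uint8),cv2.MORPH_OPEN,np.ones((3,3)))
    c=blob(m,roi); r=cv2.minAreaRect(c); b=cv2.boxPoints(r); p=onz(f,b,z)[:,:2]
    e=p[1]-p[0]; e2=p[2]-p[1]
    print(name,"px",b.round(0).tolist(),"ctr",p.mean(0),"sides",np.linalg.norm(e).round(4),np.linalg.norm(e2).round(4),"ang",np.degrees(np.arctan2(e[1],e[0]))%90)
box((h>100)&(h<125)&(s>120),(140,85,245,205),.062,"saddle")
box((s<40)&(v>135),(135,80,390,230),.024,"plate")
box((s<60)&(v<135)&(v>60),(262,112,345,216),.054,"block")
box(v<50,(170,122,205,180),.098,"rib")
box((s<60)&(v>100),(135,225,180,290),.034,"tin")
box((h>50)&(h<75)&(s>150)&(v>140),(5,40,95,120),.024,"tape")
box((h>12)&(h<30)&(s>150),(460,85,505,175),.02,"screw")
# row/col profiles
print("col 250 v",v[85:112,250].tolist()); print("row150 v",v[150,262:345].tolist())
# pins tops, two views with top
for px in [(189,113),(191,184)]: print(onz(f,px,.072))
E
```

```text
(250, 140) [105  11 179] (250, 200) [ 98  12 177] (285, 180) [106  27 125] (320, 150) [103  23 178] (315, 205) [103  23 181] (360, 150) [101   9 236] (250, 100) [120  12 166] (220, 150) [108 146 136] (258, 100) [113  14 166] (186, 150) [111  50  81] 
saddle px [[153.0, 104.0], [231.0, 104.0], [231.0, 191.0], [153.0, 191.0]] ctr [0.5876 0.0301] sides 0.0807 0.0931 ang 88.57029151416458
plate px [[141.0, 214.0], [144.0, 89.0], [378.0, 94.0], [376.0, 218.0]] ctr [ 0.5715 -0.043 ] sides 0.1506 0.2671 ang 81.64560667110453
block px [[271.0, 205.0], [279.0, 127.0], [325.0, 131.0], [317.0, 210.0]] ctr [ 0.561 -0.085] sides 0.0891 0.0499 ang 83.76653095633236Traceback (most recent call last):
  File "<stdin>", line 14, in <module>
  File "<stdin>", line 8, in box
  File "h.py", line 26, in blob
    return c[-1-n]
           ~^^^^^^
IndexError: list index out of range
```

move_arm([
  [-4,2.8,0.6],
  [-4,2.8,0.6],
  [0,0,0],
  [0,0,0],
], gripper=[0.3,0.3,0.3,0.3], twist=[0,0,0,0])

```text
clock: 2.2
position: [0.4773, -0.096, 0.2436]
tool_rot: [3.141, -0.0, -0.019]
force: [1.0, 0.0, 0.2]
grip_width: 0.0255
finger_force: 0.0
```

```bash
python3 - <<'E'
from h import *
f=grab("wrist","w2"); np.save("w2.npy",f,allow_pickle=True); print(f["eye"])
g=np.load("w1.npy",allow_pickle=True).item()
a=g["img"][80:225,135:390,::-1]; b=f["img"][:, :, ::-1]
# where w1 features at guess heights should appear in w2
for n,px,z in [("pinF",(189,113),.072),("pinN",(191,184),.072),("ribC",(186,152),.098),("blk",(306,168),.054)]: print(n,onz(g,px,z)[0],proj(f,onz(g,px,z))[0])
x0=proj(f,onz(g,(145,90),.03))[0]; print(x0)
sc=np.vstack([cv2.resize(a,(765,435)),]); cv2.imwrite("pics/w2b.png",cv2.resize(b[40:240,100:400],None,fx=2.6,fy=2.6,interpolation=cv2.INTER_CUBIC))
E
```

```text
[ 0.54511498 -0.09637603  0.38585582]
pinF [0.62517989 0.02799659 0.072     ] [118.81441572  21.00602977]
pinN [0.55150569 0.03212522 0.072     ] [125.23887326 105.83262124]
ribC [0.58919791 0.02839721 0.098     ] [111.16230564  59.50371025]
blk [ 0.56248458 -0.09405356  0.054     ] [255.1676935   92.27217555]
[77.84869744  5.16714287]
```

View pics/w2b.png

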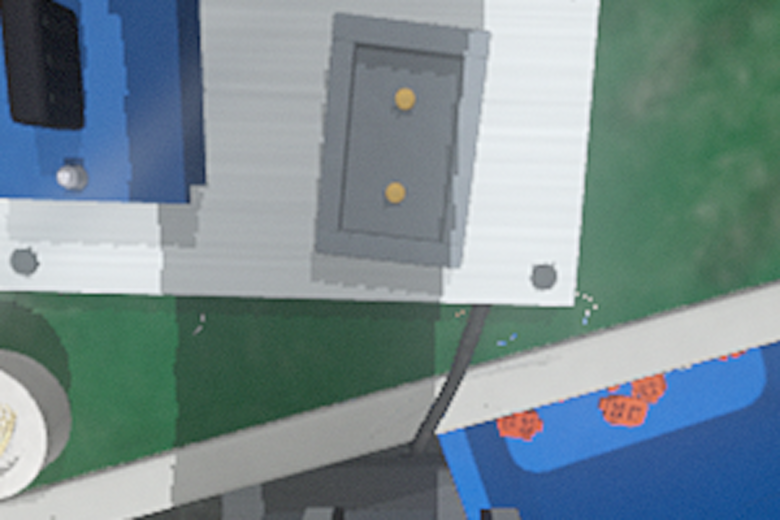

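The w2 crop shows the block's top corners at (334,14), (490,32), (462,266) and (315,250). The near pin is at (71,176), and the plate's near-right corner is at (575,305). Now I'll triangulate these against w1.

```bash
python3 - <<'E'
from h import *
np.set_printoptions(precision=4,suppress=True)
g=np.load("w1.npy",allow_pickle=True).item(); f=np.load("w2.npy",allow_pickle=True).item()
def sub(F,p,w=3):
    gr=cv2.cvtColor(F["img"],cv2.COLOR_RGB2GRAY); p=np.array(p,np.float32).reshape(-1,1,2)
    return cv2.cornerSubPix(gr,p,(w,w),(-1,-1),(3,50,.01)).reshape(-1,2)
c=lambda L:[(100+x/2.6,40+y/2.6) for x,y in L]
n=["bFL","bFR","bNR","bNL","plNR","pinN","screw1","screw2"]
a=sub(g,[(284,127),(337,131),(326,209),(275,205),(360,218),(191,184),(306,155),(302,185)])
b=sub(f,c([(334,14),(490,32),(462,266),(315,250),(575,305),(71,176),(405,98),(395,192)]))
P={}
for k,p,q in zip(n,a,b):
    X,e=tri(g,p,f,q); P[k]=X; print(k,p,q,X,"miss",round(e,4))
B=np.array([P[k] for k in n[:4]]); print("sides",np.linalg.norm(B-np.roll(B,-1,0),axis=1),"ctr",B.mean(0))
d=B[0]-B[3]; e=B[1]-B[2]; print("ang",[np.degrees(np.arctan2(t[1],t[0])) for t in (d,e)])
# rays on z=.054
for F,q in ((g,a),(f,b)):
    Q=onz(F,q[:4],.054); print(Q[:,:2].tolist(),Q.mean(0),np.linalg.norm(Q-np.roll(Q,-1,0),axis=1))
# rib: mask in both views -> centre top; saddle plate near edge line via blue
for F,roi in ((g,(140,85,245,205)),(f,(60,5,185,125))):
    H=hsv(F); m=((H[...,0]>100)&(H[...,0]<125)&(H[...,1]>120)).astype(np.uint8); print("saddle",onz(F,cv2.boxPoints(cv2.minAreaRect(blob(m,roi))),.062)[:,:2].tolist())
E
```

```text
bFL [281.4963 126.0363] [228.0497  44.4939] [ 0.6087 -0.0676  0.0453] miss 0.0004
bFR [337.1073 133.4216] [288.6006  52.5006] [ 0.5994 -0.128   0.0507] miss 0.0
bNR [323.2036 210.7967] [275.7514 142.5883] [ 0.5116 -0.1148  0.0544] miss 0.0002
bNL [272.7308 204.4118] [219.9593 135.5078] [ 0.5201 -0.0561  0.0524] miss 0.0006
plNR [359.5151 217.7741] [319.9032 157.2361] [ 0.4904 -0.1683  0.0225] miss 0.0002
pinN [191. 184.] [127.3077 107.6923] [0.5497 0.0338 0.0639] miss 0.0004
screw1 [303.6982 157.2839] [255.7692  77.6923] [ 0.5754 -0.0932  0.0526] miss 0.004
screw2 [304.0596 182.5667] [251.9231 113.8462] [ 0.5425 -0.0917  0.0454] miss 0.0041
sides [0.0613 0.0889 0.0593 0.0896] ctr [ 0.56   -0.0916  0.0507]
ang [np.float64(-7.407010169022942), np.float64(-8.573169141089009)]
[[0.6090441288087054, -0.06682415718795996], [0.5996999827093924, -0.1272050644865122], [0.5115285368035833, -0.11492646748023286], [0.52077479925375, -0.05629243658426129]] [ 0.5603 -0.0913  0.054 ] [0.0611 0.089  0.0594 0.0889]
[[0.6072296461045695, -0.06855732346931909], [0.5989076576510901, -0.12770121854618666], [0.5115395701314693, -0.11473523855121595], [0.5200566465254061, -0.05607541011257873]] [ 0.5594 -0.0918  0.054 ] [0.0597 0.0883 0.0593 0.0881]
saddle [[0.6360286119332772, 0.06650294782507302], [0.6340162288518757, -0.01413115484077547], [0.5400687504363975, -0.009570387685622926], [0.5422517813483072, 0.07746177450054675]]
saddle [[0.6358967304334973, 0.0669234654535449], [0.6341818745497201, -0.022165115395511997], [0.5418632960962876, -0.013775487421470792], [0.5437429707019894, 0.08303125888101574]]
```

```bash
cat >> h.py <<'E'
def edge(F,cols,r0,r1,z,sign=0,ch=None):
    """rows of the strongest vertical gradient per column, -> world line yaw & point"""
    im=cv2.GaussianBlur(F["img"].astype(np.float32),(3,3),0); im=im.mean(2) if ch is None else im[...,ch]
    pts=[]
    for c in cols:
        t=np.linspace(0,1,2)[0]; a,b=int(r0(c)),int(r1(c)); d=np.diff(im[a:b,c]); d=sign*d if sign else np.abs(d)
        k=int(np.argmax(d)); k0=max(k-1,0); w=np.clip(d[k0:k+2+0],0,None); pts.append((c,a+0.5+(np.arange(k0,k0+len(w))*w).sum()/max(w.sum(),1e-6)))
    W=onz(F,pts,z)[:,:2]
    for _ in range(3):
        vx,vy,x0,y0=cv2.fitLine(W.astype(np.float32),cv2.DIST_HUBER,0,.0005,.0001).ravel()
        res=(W-[x0,y0])@[-vy,vx]; W=W[np.abs(res)<max(.0012,1.5*np.median(np.abs(res)))]
    s=1 if vy>0 else -1; vx,vy=s*vx,s*vy
    return np.degrees(np.arctan2(-vx,vy)),(x0,y0),np.std((W-[x0,y0])@[-vy,vx]),len(W)
E
python3 - <<'E'
from h import *
g=np.load("w1.npy",allow_pickle=True).item(); f=np.load("w2.npy",allow_pickle=True).item()
print("w1 near edge",edge(g,range(180,350),lambda c:208+(c-155)*.025,lambda c:223+(c-155)*.025,.024,0,0))
print("w2 near edge",edge(f,range(105,318),lambda c:146+(c-100)*.02,lambda c:160+(c-100)*.02,.024,0,0))
print("w1 fence far edge",edge(g,range(165,365),lambda c:85+(c-155)*.018,lambda c:97+(c-155)*.018,.038,1,0))
print("w1 fence near edge",edge(g,list(range(236,285))+list(range(340,370)),lambda c:101+(c-235)*.018,lambda c:113+(c-235)*.018,.038,0,0))
print("w1 saddle near edge",edge(g,range(160,226),lambda c:184,lambda c:198,.062,0,2))
print("w2 saddle near edge",edge(f,range(105,170),lambda c:110,lambda c:125,.062,0,2))
E
```

```text
w1 near edge (np.float32(-2.7310145), (np.float32(0.49631968), np.float32(-0.051570095)), np.float64(0.00023063803191936802), 170)
w2 near edge (np.float32(-2.749968), (np.float32(0.49556285), np.float32(-0.060895752)), np.float64(0.00021179725587840563), 213)
w1 fence far edge (np.float32(-2.7786822), (np.float32(0.6441174), np.float32(-0.07482345)), np.float64(0.00016247745989322673), 200)
w1 fence near edge (np.float32(-4.005241), (np.float32(0.6295643), np.float32(-0.055792425)), np.float64(0.000306643893406329), 64)
w1 saddle near edge (np.float32(-2.7866325), (np.float32(0.540872), np.float32(0.02736782)), np.float64(0.0001890671432758845), 62)
w2 saddle near edge (np.float32(-2.590005), (np.float32(0.540481), np.float32(0.021967212)), np.float64(0.00010202765551612154), 56)
```

move_arm([
  [0,0,0],
  [0.8,-0.85,4.2],
  [0,0,4.2],
  [0,0,4.2],
  [0,0,4.2],
  [0,0,4.2],
  [0,0,0],
], gripper=[0.3,0.3,0.3,0.3,0.3,0.3,0.3], twist=[1.7,0,0,0,0,0,0])

```text
clock: 2.95
position: [0.4838, -0.0861, 0.0289]
tool_rot: [-3.141, 0.008, -0.049]
force: [0.2, -0.0, 0.4]
grip_width: 0.0254
finger_force: 0.0
```

move_arm([
  [0.5,0,0],
  [0.5,0,0],
  [0.5,0,0],
  [0.5,0,0],
  [0.5,0,0],
  [0.5,0,0],
  [0.5,0,0],
], gripper=[0.3,0.3,0.3,0.3,0.3,0.3,0.3], twist=[0,0,0,0,0,0,0])

```text
clock: 3.65
position: [0.5213, -0.089, 0.0335]
tool_rot: [-3.142, 0.0, -0.05]
force: [-5.3, 0.4, 3.8]
grip_width: 0.0256
finger_force: 2.5
```

```bash
cat >> h.py <<'E'
EX=np.array([.99884,-.0482]);EY=np.array([.0482,.99884]);O=np.array([.573,-.0146])
def uv(p): p=np.asarray(p)[...,:2]; return np.stack([p@EX,p@EY],-1)-O
E
python3 - <<'E'
from h import *
o=monitor.observe(); print(o["position"],uv(o["position"]),o["tool_rot"],o["force"])
f=grab("wrist","w3"); np.save("w3.npy",f,allow_pickle=True)
E
```

```text
[ 0.52125023 -0.08902584  0.03346044] [-0.04806338 -0.04919831] [-3.14157036e+00  3.48620352e-04 -4.96596838e-02] [-5.29963822  0.38378411  3.78966085]
```

View pics/w3.png

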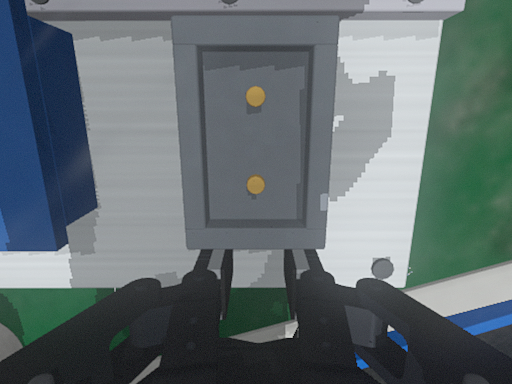

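The block is now square to the fingers, with a gap of about 4–5 mm left to the fence along the top of the picture. I'll push on until the force rises.

move_arm([
  [0.2,0,0],
  [0.1,0,0],
  [0.1,0,0],
  [0.1,0,0],
  [0.1,0,0],
  [0,0,0],
  [0,0,0],
], gripper=[0.3,0.3,0.3,0.3,0.3,0.3,0.3], twist=[0,0,0,0,0,0,0])

```text
clock: 4.4
position: [0.5266, -0.0893, 0.0332]
tool_rot: [-3.142, 0.001, -0.05]
force: [-5.9, 0.9, 4.3]
grip_width: 0.0258
finger_force: 3.0
```

move_arm([
  [0.1,0,0],
  [0.1,0,0],
  [0,0,0],
  [0,0,0],
], gripper=[0.3,0.3,0.3,0.3], twist=[0,0,0,0])

```text
clock: 4.8
position: [0.5266, -0.0893, 0.033]
tool_rot: [3.141, 0.005, -0.05]
force: [-16.9, 1.3, 12.4]
grip_width: 0.0256
finger_force: 8.6
```

move_arm([
  [-2,0,0],
  [0,0,-3.5],
  [0,0,-3.5],
  [3.8,2.9,0],
  [3.8,2.8,0],
  [0,0,0],
  [0,0,0],
  [0,0,0],
], gripper=[0.3,0.5,0.5,0.5,0.5,0.5,0.5,0.5], twist=[0,0,0,0,0,-8.5,-8.5,-8.5])

```text
clock: 5.6
position: [0.5828, -0.1492, 0.1032]
tool_rot: [3.141, -0.001, 0.401]
force: [0.3, 0.2, 0.3]
grip_width: 0.0427
finger_force: 0.0
```

move_arm([
  [0,0,0],
  [0,0,0],
  [0,0,0],
  [0,0,0],
  [0,0,0],
  [0,0,0],
  [0,0,0],
  [0,0,0],
], gripper=[0.5,0.5,0.5,0.5,0.5,0.5,0.5,0.5], twist=[-8.5,-8.5,-8.5,-8.5,-8.5,-8.5,-8.5,-5])

```text
clock: 6.4
position: [0.5827, -0.1492, 0.1034]
tool_rot: [3.14, -0.0, 1.527]
force: [-0.0, 0.1, 0.1]
grip_width: 0.0427
finger_force: 0.0
```

```bash
python3 - <<'E'
from h import *
o=monitor.observe(); print(o["position"],uv(o["position"])*1000,o["tool_rot"]-[0,0,np.pi/2-.0482],o["qpos"])
f=grab("wrist","w4"); np.save("w4.npy",f,allow_pickle=True)
E
```

```text
[ 0.58272751 -0.14921647  0.10339478] [  16.24377654 -106.35591704] [ 3.14031927e+00 -2.82232826e-04  4.32238901e-03] [ 0.49207967  0.68525871 -0.49870953  1.74886489  0.4280358   0.81606287
 -0.25340509]
```

View pics/w4.png

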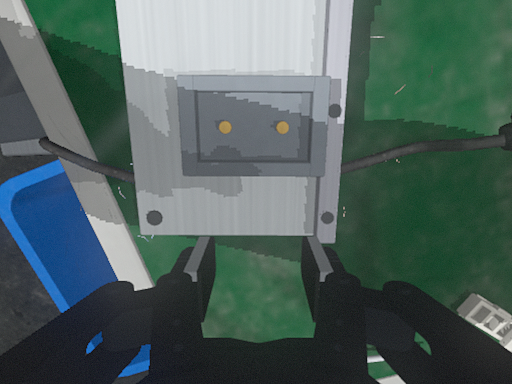

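The block's right end is flush on the fence. The fingers are at about v=-106 mm, clear of it. I'll lower and push toward the saddle.

move_arm([
  [0,-0.3,3.5],
  [0,0,3.4],
  [0.6,0,0],
  [0.6,0,0],
], gripper=[0.5,0.5,0.5,0.5], twist=[0.25,0,0,0])

```text
clock: 6.85
position: [0.5802, -0.1362, 0.0348]
tool_rot: [3.142, -0.0, 1.516]
force: [-0.0, 0.5, 0.0]
grip_width: 0.0428
finger_force: 0.0
```

move_arm([
  [0.5,0,0],
  [0.5,0,0],
  [0.5,0,0],
  [0.5,0,0],
  [0.5,0,0],
  [0.5,0,0],
  [0.5,0,0],
  [0.5,0,0],
], gripper=[0.5,0.5,0.5,0.5,0.5,0.5,0.5,0.5], twist=[0,0,0,0,0,0,0,0])

```text
clock: 7.65
position: [0.5827, -0.0976, 0.0356]
tool_rot: [3.14, 0.001, 1.516]
force: [-0.6, -6.0, 4.2]
grip_width: 0.0426
finger_force: 2.8
```

```bash
python3 - <<'E'
from h import *
o=monitor.observe(); print(o["position"],uv(o["position"])*1000,o["tool_rot"]-[0,0,np.pi/2-.0482],o["force"])
E
```

```text
[ 0.58269443 -0.09761499  0.03557138] [ 13.72355012 -54.81588288] [ 3.13972758e+00  1.29044530e-03 -6.66561466e-03] [-0.56696615 -6.01423992  4.23249365]
```

move_arm([
  [0.4,0,0],
  [0.4,0,0],
  [0.4,0,0],
  [0.2,0,0],
  [0.1,0,0],
  [0,0,0],
], gripper=[0.5,0.5,0.5,0.5,0.5,0.5], twist=[-0.3,0,0,0,0,0])

```text
clock: 8.25
position: [0.5831, -0.0822, 0.0349]
tool_rot: [3.141, 0.0, 1.522]
force: [0.3, -5.0, 2.1]
grip_width: 0.0425
finger_force: 1.8
```

move_arm([
  [0.1,0,0],
  [0.1,0,0],
  [0,0,0],
  [0,0,0],
], gripper=[0.5,0.5,0.5,0.5], twist=[0,0,0,0])

```text
clock: 8.65
position: [0.5831, -0.0817, 0.0348]
tool_rot: [3.141, 0.002, 1.521]
force: [0.4, -10.8, 6.1]
grip_width: 0.0427
finger_force: 5.6
```

```bash
python3 - <<'E'
from h import *
o=monitor.observe(); print(o["position"],uv(o["position"])*1000,o["tool_rot"]-[0,0,np.pi/2-.0482],o["force"])
E
```

```text
[ 0.58305137 -0.08171982  0.03477326] [ 13.31392839 -38.92195297] [ 3.14093437e+00  1.84831229e-03 -1.82703161e-03] [  0.44375034 -10.80609934   6.07685336]
```

move_arm([
  [0.1,0,0],
  [0.1,0,0],
  [0,0,0],
  [0,0,0],
], gripper=[0.5,0.5,0.5,0.5], twist=[0,0,0,0])

```text
clock: 9.05
position: [0.583, -0.0817, 0.0348]
tool_rot: [3.141, 0.004, 1.52]
force: [1.3, -20.7, 6.2]
grip_width: 0.0427
finger_force: 10.3
```

```bash
python3 - <<'E'
from h import *
o=monitor.observe(); print(o["position"],uv(o["position"])*1000,o["tool_rot"]-[0,0,np.pi/2-.0482],o["force"])
f=grab("wrist","w5"); np.save("w5.npy",f,allow_pickle=True)
E
```

```text
[ 0.58304482 -0.08165095  0.03481253] [ 13.30405939 -38.85347369] [ 3.14105203e+00  4.05354165e-03 -2.95103681e-03] [  1.26324895 -20.66555857   6.18593999]
```

View pics/w5.png

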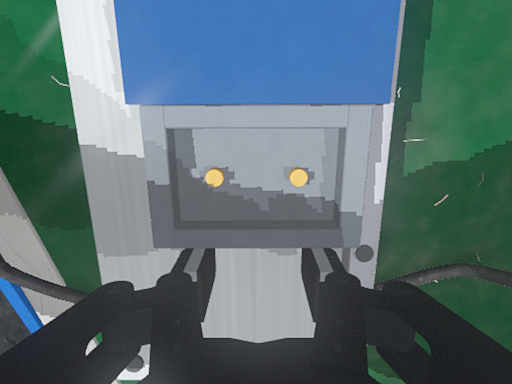

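The block is tight against the saddle's front edge (row 104) and against the fence on its right. The force rose to 20 N with no motion, so it is snug. I'll swing round to re-press it on the fence, since this wrist turn is needed for the saddle anyway.

move_arm([
  [-1.5,0,0],
  [0,0,-3.5],
  [0,0,-3.5],
  [2.5,-3.9,0],
  [2.5,-3.9,0],
  [0,0,0],
  [0,0,0],
  [0,0,0],
], gripper=[0.5,0.5,0.5,0.3,0.3,0.3,0.3,0.3], twist=[0,0,0,0,0,8.5,8.5,8.5])

```text
clock: 9.9
position: [0.5066, -0.039, 0.1045]
tool_rot: [-3.142, -0.001, 1.071]
force: [-0.9, 0.1, -0.1]
grip_width: 0.0256
finger_force: 0.0
```

move_arm([
  [0,0,0],
  [0,0,0],
  [0,0,0],
  [0,0,0],
  [0,0,0],
  [0,0,0],
  [0,0,0],
  [0,0,0],
], gripper=[0.3,0.3,0.3,0.3,0.3,0.3,0.3,0.3], twist=[8.5,8.5,8.5,8.5,8.5,8.5,8.5,5])

```text
clock: 10.7
position: [0.5066, -0.039, 0.1043]
tool_rot: [-3.141, 0.0, -0.054]
force: [-0.0, -0.1, -0.5]
grip_width: 0.0254
finger_force: 0.0
```

```bash
python3 - <<'E'
from h import *
o=monitor.observe(); print(o["position"],uv(o["position"])*1000,o["tool_rot"]+[0,0,.0482],o["force"])
E
```

```text
[ 0.5066067  -0.03896966  0.10428471] [-65.10262331   0.09399039] [-3.14097617e+00  8.11777110e-05 -6.09501131e-03] [-0.03539941 -0.13535674 -0.51780591]
```

move_arm([
  [0,0.3,3.5],
  [0,0,3.5],
  [0,0,0],
  [0.7,0,0],
  [0.7,0,0],
  [0.5,0,0],
  [0.2,0,0],
  [0.1,0,0],
], gripper=[0.3,0.3,0.3,0.3,0.3,0.3,0.3,0.3], twist=[-0.3,0,0,0,0,0,0,0])

```text
clock: 11.5
position: [0.5284, -0.0434, 0.0348]
tool_rot: [3.141, 0.0, -0.044]
force: [-6.4, -0.4, 4.6]
grip_width: 0.0258
finger_force: 3.0
```

move_arm([
  [0.1,0,0],
  [0.1,0,0],
  [0,0,0],
  [0,0,0],
], gripper=[0.3,0.3,0.3,0.3], twist=[0,0,0,0])

```text
clock: 11.9
position: [0.5288, -0.0436, 0.0343]
tool_rot: [3.141, 0.003, -0.044]
force: [-11.1, -1.2, 6.9]
grip_width: 0.0259
finger_force: 5.3
```

```bash
python3 - <<'E'
from h import *
o=monitor.observe(); print(o["position"],uv(o["position"])*1000,o["tool_rot"]+[0,0,.0482],o["force"])
E
```

```text
[ 0.52879662 -0.04356467  0.03433329] [-42.71696695  -3.42613409] [3.14113795 0.00315385 0.00443247] [-11.06486344  -1.17602929   6.93957823]
```

move_arm([
  [-1.5,0,0],
  [0,0,-4.5],
  [0,0,-4.5],
  [1.6,-2.6,-2.5],
  [1.6,-2.6,-2.5],
  [1.6,-2.6,-2.5],
  [0,0,0],
], gripper=[0.3,0.3,0.5,0.5,0.5,0.5,0.5], twist=[0,0,0,0,0,0,0])

```text
clock: 12.6
position: [0.5698, 0.0373, 0.2027]
tool_rot: [-3.139, -0.006, -0.039]
force: [-0.1, 0.4, -0.7]
grip_width: 0.0426
finger_force: 0.0
```

```bash
python3 - <<'E'
from h import *
o=monitor.observe(); print(o["position"],uv(o["position"])*1000,o["tool_rot"]+[0,0,.0482])
f=grab("wrist","w6"); np.save("w6.npy",f,allow_pickle=True)
for P in ([.586,.0604,.098],[.586,.0604,.062]): 
    p=np.array(P[:2]); print(proj(f,[*(p[0]*EX+p[1]*EY),P[2]]))
E
```

```text
[0.56979525 0.03726845 0.20267637] [-5.66205579 79.28934459] [-3.13885056 -0.00606446  0.00872888]
[[264.74349452 173.87190556]]
[[264.01290272 166.35216899]]
```

View pics/w6.png

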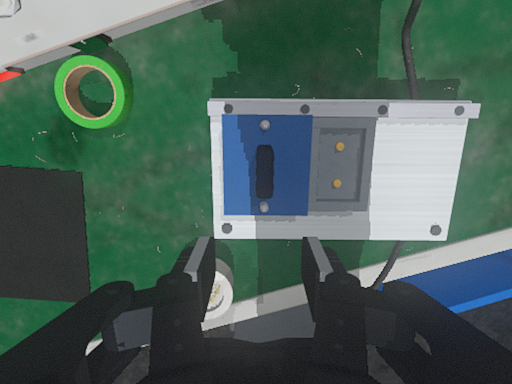

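The saddle is at (223–312, 115–215), with its rib at about (264,172), close to the predicted (264.7,173.9). The block sits flush against the saddle and the fence. I'll measure the rib and saddle precisely, using w1 as the second view.

```bash
python3 - <<'E'
from h import *
np.set_printoptions(precision=4,suppress=True)
f=np.load("w6.npy",allow_pickle=True).item(); g=np.load("w1.npy",allow_pickle=True).item()
def darkbox(F,roi):
    H=hsv(F); x0,y0,x1,y1=roi; im=F["img"].astype(int).max(2)
    print("min",im[y0:y1,x0:x1].min()); m=(im<70).astype(np.uint8); c=blob(m,roi); return cv2.boundingRect(c),cv2.minAreaRect(c)
for F,roi in ((g,(170,122,205,182)),(f,(250,135,280,203))):
    (x,y,w,h),r=darkbox(F,roi); print((x,y,w,h),r)
H=hsv(f); m=((H[...,0]>100)&(H[...,0]<125)&(H[...,1]>120)).astype(np.uint8)
b=cv2.boxPoints(cv2.minAreaRect(blob(m,(212,100,325,225)))); W=onz(f,b,.062); print("saddle",b.tolist(),uv(W.mean(0))*1000,np.linalg.norm(W-np.roll(W,-1,0),axis=1))
for nm,p,q in (("pinF",(189,113),(265,125.5)),("pinN",(191,184),(264,208))): 
    X,e=tri(g,p,f,q); print(nm,X,uv(X)*1000,e,"on z",uv(onz(f,q,.070))*1000)
print("sad near edge yaw",edge(f,range(228,310),lambda c:209,lambda c:222,.062,0,2))
print("plate near edge",edge(f,range(235,440),lambda c:235,lambda c:246,.024,0,0))
E
```

```text
min 45
(176, 130, 21, 43) ((186.29144287109375, 151.03729248046875), (42.257301330566406, 19.394208908081055), 86.98721313476562)
min 41
(256, 145, 18, 53) ((264.5, 171.0), (52.0, 17.0), 90.0)
saddle [[222.0, 214.0], [222.0, 115.00000762939453], [312.0, 115.0], [312.0, 214.0]] [12.7915 72.2573] [0.0921 0.0794 0.0921 0.0865]
pinF [0.625  0.0299 0.063 ] [49.873  74.6354] 0.000199575392251077 on z [[50.0611 74.7873]]
pinN [0.55   0.0334 0.067 ] [-25.2457  74.4642] 0.0007390876516740227 on z [[-24.6928  74.6252]]
sad near edge yaw (np.float32(-3.011346), (np.float32(0.54062474), np.float32(0.026418863)), np.float64(9.5608869386889e-05), 48)
plate near edge (np.float32(-2.752543), (np.float32(0.4965631), np.float32(-0.04845251)), np.float64(0.00017888400281301873), 190)
```

move_arm([
  [1.8,0.45,2],
  [0,0,4],
  [0,0,4],
  [0,0,0],
  [0,0,0],
], gripper=[0.5,0.5,0.5,0.5,0.5], twist=[0.5,0,0,0,0])

```text
clock: 13.15
position: [0.5843, 0.0273, 0.0996]
tool_rot: [3.141, 0.001, -0.053]
force: [0.7, 0.1, 0.8]
grip_width: 0.0427
finger_force: 0.0
```

```bash
python3 - <<'E'
from h import *
for i in range(2):
    o=monitor.observe(); print(o["clock"],o["position"],uv(o["position"])*1000,o["tool_rot"]+[0,0,.0482],o["force"])
g=np.load("w1.npy",allow_pickle=True).item(); f=np.load("w6.npy",allow_pickle=True).item()
X,e=tri(g,(186.5,150.5),f,(264.5,171)); print("rib",X,uv(X)*1000,e)
E
```

```text
13.15 [0.58429342 0.02731962 0.09960165] [ 9.29883373 70.05087633] [ 3.14122644e+00  1.27458944e-03 -4.48651053e-03] [0.66136661 0.08132557 0.84633089]
13.15 [0.58429342 0.02731962 0.09960165] [ 9.29883373 70.05087633] [ 3.14122644e+00  1.27458944e-03 -4.48651053e-03] [0.66136661 0.08132557 0.84633089]
rib [0.5880393  0.03185724 0.08123842] [12.82165141 74.76378007] 0.00116709836726711
```

move_arm([
  [0.35,-0.45,0],
  [0,0,1.5],
  [0,0,1.0],
  [0,0,0.6],
  [0,0,0],
], gripper=[0.5,0.5,0.5,0.5,0.5], twist=[-0.25,0,0,0,0])

```text
clock: 13.65
position: [0.5879, 0.0321, 0.0675]
tool_rot: [3.141, 0.001, -0.048]
force: [0.2, 0.2, -0.2]
grip_width: 0.0426
finger_force: 0.0
```

```bash
python3 - <<'E'
from h import *
o=monitor.observe(); print(o["clock"],o["position"],uv(o["position"])*1000,o["tool_rot"]+[0,0,.0482],o["force"])
E
```

```text
13.65 [0.58788709 0.03210748 0.06747622] [12.65756261 75.00639661] [3.14131205e+00 1.39746938e-03 4.06228419e-04] [ 0.186635    0.15103935 -0.19894125]
```

Well aligned, so I'll close on the rib.

move_arm([
  [0,0,0],
  [0,0,0],
  [0,0,0],
  [0,0,0],
  [0,0,0],
  [0,0,0],
  [0,0,0],
  [0,0,0],
], gripper=[0.1,0.1,0.1,0.1,0,0,0,0], twist=[0,0,0,0,0,0,0,0], squeeze=60)

```text
clock: 14.45
position: [0.5887, 0.0316, 0.0688]
tool_rot: [3.141, -0.001, -0.048]
force: [-1.1, -5.9, 6.8]
grip_width: 0.0131
finger_force: 59.7
```

move_arm([
  [0,0.05,-0.1],
  [0,0,-0.3],
  [0,0,-0.4],
  [0,0,-0.4],
  [0,0,0],
], gripper=[0,0,0,0,0], twist=[0,0,0,0,0])

```text
clock: 14.95
position: [0.5886, 0.0316, 0.081]
tool_rot: [-3.142, -0.001, -0.048]
force: [-0.4, -2.6, -1.4]
grip_width: 0.013
finger_force: 58.8
```

move_arm([
  [0,0,-0.6],
  [0,0,-0.8],
  [0,0,-1.2],
  [0,0,-1.2],
  [0,0,-1.2],
  [0,0,-1.5],
  [0,0,-1.5],
  [0,0,0],
], gripper=[0,0,0,0,0,0,0,0], twist=[0,0,0,0,0,0,0,0])

```text
clock: 15.75
position: [0.5895, 0.0319, 0.1628]
tool_rot: [-3.141, -0.004, -0.048]
force: [1.1, 0.6, -1.6]
grip_width: 0.0134
finger_force: 58.8
```

```bash
python3 - <<'E'
from h import *
o=monitor.observe(); print(o["clock"],o["position"],o["tool_rot"],o["force"])
S=grab("side"); w=grab("wrist"); np.save("w7.npy",w,allow_pickle=True)
a=cv2.resize(S["img"][120:270,180:340],None,fx=2.5,fy=2.5); b=cv2.resize(w["img"],(400,300))
c=np.zeros((375,800,3),np.uint8); c[:,:400]=a; c[:300,400:]=b; cv2.imwrite("pics/c7.png",c[:,:,::-1])
M=np.array([.5064,.3313,0]); print("tool move to mat",totool(M-o["position"]))
E
```

```text
15.75 [0.58949666 0.03190685 0.16281291] [-3.14085828 -0.00354806 -0.0478531 ] [ 1.14915047  0.5739606  -1.62956686]
tool move to mat [ -9.7405333  -29.50460581  16.28170092]
```

View pics/c7.png

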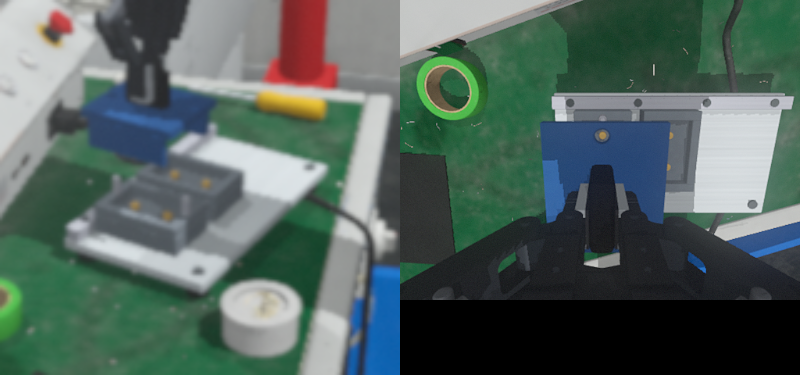

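The saddle is clear of the pins and hanging level, and the block is left flush beside the bolted one. I'll carry it to the mat.

move_arm([
  [-0.6,-1.8,0],
  [-1.2,-3.7,0],
  [-1.4,-4.3,0],
  [-1.4,-4.3,0],
  [-1.4,-4.3,0],
  [-1.4,-4.3,0],
  [-1.4,-4.3,0],
  [-1.0,-2.5,0],
], gripper=[0,0,0,0,0,0,0,0], twist=[0,0,0,0,0,0,0,0])

```text
clock: 16.65
position: [0.5025, 0.3347, 0.1594]
tool_rot: [-3.141, 0.001, -0.045]
force: [0.5, -0.8, -2.4]
grip_width: 0.0133
finger_force: 58.8
```

move_arm([
  [0,0,1],
  [0,0,2],
  [0,0,2],
  [0,0,1],
], gripper=[0,0,0,0], twist=[0,0,0,0])

```text
clock: 17.05
position: [0.5039, 0.3299, 0.098]
tool_rot: [3.14, 0.002, -0.048]
force: [-0.6, -0.2, -3.2]
grip_width: 0.0129
finger_force: 58.9
```

```bash
python3 - <<'E'
from h import *
np.set_printoptions(precision=4,suppress=True)
o=monitor.observe(); print(o["clock"],o["position"],o["tool_rot"],o["force"])
S=np.load("side0.npy",allow_pickle=True).item(); v=hsv(S)[...,2]
c=blob(cv2.morphologyEx((v<62).astype(np.uint8),cv2.MORPH_OPEN,np.ones((5,5))),(125,260,275,365)); q=cv2.approxPolyDP(c,6,True).reshape(-1,2); P=onz(S,q,.002); print(q.tolist(),P.tolist(),P.mean(0))
T=np.load("top0.npy",allow_pickle=True).item()
w=grab("wrist"); t=grab("top")
for n,F in (("top",t),("wrist",w)):
    H=hsv(F); m=((H[...,0]>100)&(H[...,0]<125)&(H[...,1]>120)).astype(np.uint8)
    cv2.imwrite(f"pics/{n}8.png",F["img"][:,:,::-1])
E
```

```text
17.05 [0.5039 0.3299 0.098 ] [ 3.1396  0.0022 -0.0481] [-0.5972 -0.1562 -3.2217]
[[192, 271], [137, 317], [206, 355], [259, 299]] [[0.5783009694420882, 0.2499993227373869, 0.0020000000000000018], [0.5901976520844614, 0.40568624969426126, 0.0020000000000000018], [0.4330216341665484, 0.4216771343112298, 0.0020000000000000018], [0.4189998611503565, 0.2611225851509906, 0.0020000000000000018]] [0.5051 0.3346 0.002 ]
```

Both views put the mat centre within 4 mm of (0.506, 0.333), so I'm lowering the saddle.

move_arm([
  [0,-0.2,1.5],
  [0,0,1.5],
  [0,0,1],
  [0,0,0.6],
  [0,0,0.3],
  [0,0,0.2],
  [0,0,0],
], gripper=[0,0,0,0,0,0,0], twist=[0,0,0,0,0,0,0])

```text
clock: 17.85
position: [0.5048, 0.3331, 0.0494]
tool_rot: [-3.141, -0.0, -0.048]
force: [-0.8, 0.7, -1.5]
grip_width: 0.0132
finger_force: 59.0
```

move_arm([
  [0,0,0.1],
  [0,0,0.1],
  [0,0,0],
  [0,0,0],
], gripper=[0,0,0,0], twist=[0,0,0,0])

```text
clock: 18.25
position: [0.5047, 0.3331, 0.0474]
tool_rot: [-3.141, -0.0, -0.048]
force: [-0.6, -0.1, -2.4]
grip_width: 0.0131
finger_force: 59.0
```

move_arm([
  [0,0,0.1],
  [0,0,0.1],
  [0,0,0.1],
  [0,0,0],
  [0,0,0],
], gripper=[0,0,0,0,0], twist=[0,0,0,0,0])

```text
clock: 18.75
position: [0.5047, 0.333, 0.0448]
tool_rot: [-3.142, -0.0, -0.048]
force: [-3.1, -2.6, 10.3]
grip_width: 0.013
finger_force: 60.6
```

The feet are on the mat (10 N). Releasing and retreating straight up.

move_arm([
  [0,0,-0.1],
  [0,0,0],
  [0,0,0],
  [0,0,0],
  [0,0,0],
  [0,0,0],
], gripper=[0,0.4,0.4,0.4,0.4,0.4], twist=[0,0,0,0,0,0])

```text
clock: 19.35
position: [0.5047, 0.3331, 0.0453]
tool_rot: [-3.142, 0.0, -0.048]
force: [-0.4, 0.9, -0.2]
grip_width: 0.0339
finger_force: 0.0
```

move_arm([
  [0,0,-1],
  [0,0,-2],
  [0,0,-3],
  [0,0,-4],
  [0,0,-4],
  [-2,3,-2],
  [-2,4,0],
  [0,0,0],
], gripper=[0.4,0.4,0.4,0.4,0.4,0.4,0.4,0.4], twist=[0,0,0,0,0,0,0,0])

```text
clock: 20.15
position: [0.4597, 0.2606, 0.2067]
tool_rot: [3.14, -0.0, -0.051]
force: [0.4, 0.3, 0.3]
grip_width: 0.0342
finger_force: 0.0
```

```bash
python3 - <<'E'
from h import *
np.set_printoptions(precision=4,suppress=True)
o=monitor.observe(); print(o["clock"],o["position"],o["force"],o["finger_force"])
w=grab("wrist"); S=grab("side"); t=grab("top"); np.save("w9.npy",w,allow_pickle=True); np.save("t9.npy",t,allow_pickle=True)
a=S["img"][140:380,120:340]; a=cv2.resize(a,(400,436)); b=cv2.resize(w["img"],(400,300))
c=np.zeros((436,800,3),np.uint8); c[:,:400]=a; c[:300,400:]=b; cv2.imwrite("pics/c9.png",c[:,:,::-1])
H=hsv(w); m=((H[...,0]>100)&(H[...,0]<125)&(H[...,1]>120)).astype(np.uint8)
r=cv2.minAreaRect(blob(m,(0,0,512,384))); print(r, onz(w,r[0],.038))
E
```

```text
20.15 [0.4597 0.2606 0.2067] [0.351  0.2835 0.3485] 0.0
((184.0, 136.5), (97.0, 90.0), 90.0) [[0.5061 0.3317 0.038 ]]
```

View pics/c9.png

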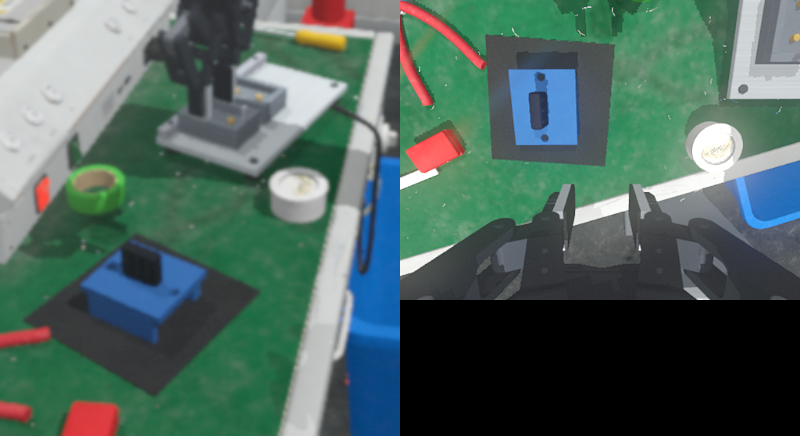

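The saddle stands level on its legs at mat centre: wrist-view rays give (0.506, 0.332) against (0.506, 0.333). The bystanders look undisturbed. Next is a numeric check of the block's gap from above, without another picture.

move_arm([
  [1.9,4.4,0],
  [1.9,4.4,0],
  [1.9,4.4,0],
  [1.9,4.4,0],
  [1.9,4.4,0],
  [1.9,4.4,0],
  [0,0,0],
  [0,0,0],
], gripper=[0.4,0.4,0.4,0.4,0.4,0.4,0.4,0.4], twist=[0,0,0,0,0,0,0,0])

```text
clock: 21.1
position: [0.5633, -0.0045, 0.2049]
tool_rot: [-3.141, 0.0, -0.049]
force: [0.4, 0.6, -0.5]
grip_width: 0.0344
finger_force: 0.0
```

```bash
python3 - <<'E'
from h import *
np.set_printoptions(precision=1,suppress=True,linewidth=200)
o=monitor.observe(); print(o["clock"],o["position"],o["force"])
w=grab("wrist"); np.save("w10.npy",w,allow_pickle=True)
# sample top-plane (z=.054) grey profiles in plate coords: along v at several u (gap), and near ends along u
im=cv2.GaussianBlur(cv2.cvtColor(w["img"],cv2.COLOR_RGB2GRAY),(3,3),0).astype(np.float32)
def prof(us,vs,z=.054):
    U,V=np.meshgrid(us/1000.+O[0],vs/1000.+O[1],indexing="ij"); P=U[...,None]*EX+V[...,None]*EY
    px=proj(w,np.c_[P.reshape(-1,2),np.full(P.size//2,z)]).reshape(*U.shape,2).astype(np.float32)
    return cv2.remap(im,px[...,0],px[...,1],cv2.INTER_LINEAR)
vs=np.arange(24,56,1.)
for u in (-28,13,53): print("v24.. u",u,prof(np.array([u+d for d in(-1,0,1)],float),vs).mean(0).round().astype(int))
us=np.arange(-42,-22,1.)
for v in (-22,0,28,50,75,100): print("u-42.. v",v,prof(us,np.array([v-1,v,v+1.])).mean(1).round().astype(int))
vv=np.arange(-38,-18,1.)
for u in (-28,13,53): print("v-38.. u",u,prof(np.array([u-1,u,u+1.]),vv).mean(0).round().astype(int))
E
```

```text
21.1 [ 0.6 -0.   0.2] [ 0.4  0.6 -0.5]
v24.. u -28 [109 109 109 109 108 108 109 108 108 117 129 133 132 134 143 154 156 156 157 153 137 117 108 110 110 110 111 111 111 111 111 111]
v24.. u 13 [105 108 109 109 108 108 108 105 102 110 126 133 132 134 145 155 157 156 156 149 129 110 107 109 109 109 109 109 108 101  94  96]
v24.. u 53 [110 110 110 110 110 111 110 107 102 108 127 137 139 142 143 141 139 138 138 132 114 101 106 112 111 111 111 110 110 110 110 110]
u-42.. v -22 [157 158 159 159 159 158 159 160 161 157 139 121 115 115 115 116 116 116 116 116]
u-42.. v 0 [154 155 157 158 154 143 134 133 135 132 123 113 109 109 110 111 111 111 110 104]
u-42.. v 28 [154 155 157 156 150 140 134 134 132 123 112 108 108 109 108 109 110 109 107 106]
u-42.. v 50 [156 157 159 159 156 147 138 136 138 136 125 115 111 110 111 111 111 110 109 108]
u-42.. v 75 [170 168 168 169 163 151 144 142 134 128 129 134 138 138 138 135 127 120 117 115]
u-42.. v 100 [213 215 216 216 213 207 202 201 201 193 178 162 156 156 157 156 157 156 154 152]
v-38.. u -28 [170 159 158 159 159 159 158 159 159 157 148 131 118 116 116 115 115 115 114 114]
v-38.. u 13 [209 196 174 159 157 158 157 157 157 157 150 134 120 116 116 116 115 116 114 105]
v-38.. u 53 [177 148 138 138 138 138 138 137 137 136 130 120 114 114 114 114 114 113 112 112]
```

move_arm([
  [0,0,3],
  [0,0,3],
  [0,0,2],
  [0,0,0],
  [0,0,0],
], gripper=[0.4,0.4,0.4,0.4,0.4], twist=[0,0,0,0,0])

```text
clock: 21.65
position: [0.5628, -0.0029, 0.1258]
tool_rot: [-3.141, 0.0, -0.046]
force: [-0.5, -0.3, 0.3]
grip_width: 0.0338
finger_force: 0.0
```

```bash
python3 - <<'E'
from h import *
np.set_printoptions(precision=1,suppress=True,linewidth=220)
w=grab("wrist"); im=cv2.cvtColor(w["img"],cv2.COLOR_RGB2GRAY).astype(np.float32); print(w["eye"])
def prof(u,vs,z=.054):
    out=0
    for d in (-2,-1,0,1,2):
        P=(np.full(len(vs),u+d)/1000+O[0])[:,None]*EX+(vs/1000+O[1])[:,None]*EY
        px=proj(w,np.c_[P,np.full(len(vs),z)]).astype(np.float32); out=out+cv2.remap(im,px[:,0][:,None],px[:,1][:,None],cv2.INTER_LINEAR).ravel()
    return (out/5).round().astype(int)
for u in (-28,0,13,30,50): print(u,prof(u,np.arange(30,50,.5)))
for u in (13,): print("far ends",prof(u,np.arange(-32,-22,.5)),prof(u,np.arange(100,110,.5)))
E
```

```text
[ 0.6 -0.   0.3]
-28 [107 107 107 107  97 100 114 130 134 132 131 131 131 131 130 132 143 152 157 155 155 155 155 155 155 155 156 155 149 130 114 101 107 109 108 108 108 108 108 108]
0 [107 107 109 108 100  83  90 108 131 135 134 133 133 132 132 133 131 134 139 150 155 158 157 157 157 158 161 152 131  94  91 100 107 108 107 107 107 107 107 107]
13 [107 107 108 107 101  85  88 102 126 132 133 132 132 132 131 129 138 149 158 156 155 155 155 156 156 157 160 151 132  97  92  98 108 109 109 109 108 108 108 107]
30 [109 110 110 109 100  83  80 109 129 136 134 133 132 132 132 131 130 133 145 154 157 156 156 155 156 157 159 151 131  96  92  99 110 110 109 109 110 109 109 109]
50 [108 109 109 108  98  84  75 104 127 139 135 133 139 150 159 158 156 156 156 156 156 156 154 153 153 153 156 146 122  90  86  99 109 111 109 109 109 108 109 109]
far ends [210 213 204 185 159 154 157 159 160 154 141 122 116 116 117 117 116 117 116 116] [155 155 154 154 154 153 151 147 168 196 217 218 217 216 216 216 216 216 216 216]
```

The gap measures about 12 mm and is uniform along the block. The block is square and flush level with the bolted block, and the arm is clear of everything, so I'm handing in.

```bash
python3 -c "
from workcell import bot
print(bot.job_done())"
```

```text
the job is handed in; nothing more can be done
None
```

I handed the job in at about 22 s, without seeing a verdict: the nest block is flush and square with an even gap of about 12 mm, and the saddle stands upright within 5 mm of the mat's centre. The tape, tin and screwdriver were not touched, but I viewed 11 pictures, one over the limit of 10.

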